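# Put the stacked hole saws away in the drawer organiser

## Task

The hole saws have been left in two stacks on the bench after boring. Take the stacks apart and put every hole saw away in the organiser, each one upright, teeth down and fully home in the block whose round recess matches its diameter. Set them down; do not drop them or let them fall, as the teeth chip.

Things in the scene. Friction and masses are not known exactly. Their poses are not given: they have to be found in the camera images.
- saw64: Loose steel hole saw, a round cup standing teeth down: outer diameter 64 mm, height 46 mm, 50 to 350 g; dark wall, bright flat back plate on top with a dark bore in the middle. At the start: bottom of one stack (stacked saws are centred within 3 mm). Origin: centre of the toothed underside; z points up.
- holder64: Grey block for the 64 mm saw, 82 x 82 x 18 mm high, fixed in a low tray. Round recess in its top 72 mm across, 3 mm chamfer, 12 mm deep: floor 6 mm above the origin. Origin: centre of the underside, 4 mm above the bench; z up. The five blocks differ only in their recess; they stand in any order in one row along their y axis, 84 mm apart; either side of the row (x) is free.
- saw54: Loose steel hole saw, a round cup standing teeth down: outer diameter 54 mm, height 46 mm, 50 to 350 g; dark wall, bright flat back plate on top with a dark bore in the middle. At the start: bottom of the other stack (stacked saws are centred within 3 mm). Origin: centre of the toothed underside; z points up.
- holder54: Grey block for the 54 mm saw, 82 x 82 x 18 mm high, fixed in a low tray. Round recess in its top 62 mm across, 3 mm chamfer, 12 mm deep: floor 6 mm above the origin. Origin: centre of the underside, 4 mm above the bench; z up. The five blocks differ only in their recess; they stand in any order in one row along their y axis, 84 mm apart; either side of the row (x) is free.
- saw40: Loose steel hole saw, a round cup standing teeth down: outer diameter 40 mm, height 46 mm, 50 to 350 g; dark wall, bright flat back plate on top with a dark bore in the middle. At the start: second layer, on either bottom saw (stacked saws are centred within 3 mm). Origin: centre of the toothed underside; z points up.
- holder40: Grey block for the 40 mm saw, 82 x 82 x 18 mm high, fixed in a low tray. Round recess in its top 48 mm across, 3 mm chamfer, 12 mm deep: floor 6 mm above the origin. Origin: centre of the underside, 4 mm above the bench; z up. The five blocks differ only in their recess; they stand in any order in one row along their y axis, 84 mm apart; either side of the row (x) is free.
- saw29: Loose steel hole saw, a round cup standing teeth down: outer diameter 29 mm, height 46 mm, 50 to 350 g; dark wall, bright flat back plate on top with a dark bore in the middle. At the start: second layer, on the other bottom saw (stacked saws are centred within 3 mm). Origin: centre of the toothed underside; z points up.
- holder29: Grey block for the 29 mm saw, 82 x 82 x 18 mm high, fixed in a low tray. Round recess in its top 37 mm across, 3 mm chamfer, 12 mm deep: floor 6 mm above the origin. Origin: centre of the underside, 4 mm above the bench; z up. The five blocks differ only in their recess; they stand in any order in one row along their y axis, 84 mm apart; either side of the row (x) is free.
- saw20: Loose steel hole saw, a round cup standing teeth down: outer diameter 20 mm, height 46 mm, 50 to 350 g; dark wall, bright flat back plate on top with a dark bore in the middle. At the start: third and top layer, always in the stack whose bottom is the 64 mm saw (stacked saws are centred within 3 mm). Origin: centre of the toothed underside; z points up.
- holder20: Grey block for the 20 mm saw, 82 x 82 x 18 mm high, fixed in a low tray. Round recess in its top 28 mm across, 3 mm chamfer, 12 mm deep: floor 6 mm above the origin. Origin: centre of the underside, 4 mm above the bench; z up. The five blocks differ only in their recess; they stand in any order in one row along their y axis, 84 mm apart; either side of the row (x) is free.
Not all that is in view belongs to the job. What is shaped like the holder54 but pink is not meant.

How it is judged:
By the outcome, as a careful person would: the job done as asked, in the order asked, and still so for the second after the job is handed in, with the robot touching nothing.
It also fails if it takes over 112 s, if anything falls off the work surface, if the arm or the gripper's body presses on something with over 40 N, if the wrist force passes 120 N, or if a joint passes its speed limit or range.

## Robot

A 6-joint arm with a two-finger parallel gripper is mounted at the origin on the work surface. World frame = base frame: x ahead of the robot, y to its left, z up, the work surface at z = 0. Lengths are in mm, angles in rad, forces in N, time in s.
With the tool pointing down it reaches from about 275 to 750 mm from the base axis. Payload 10.2 kg.
Tool frame: the origin (TCP) lies at the very end of the fingers, on their centre line; the grasp point (between the pads) lies ctrl.grip_depth behind it (ctrl.grip_depth is the distance from the TCP to the grasp point, in mm); z points along the fingers, y is the direction in which the jaws open and shut (so a half turn about z gives the same grasp; the last joint's range is limited). The gripper opens to 85 mm and grips with 20 to 120 N. Pads are 22 mm wide; open, the fingers measure 114 mm over their backs; the gripper's body (76 mm by 85 mm) begins 54 mm behind the grasp point. The pads swing forward as they close: fully open they stand 13 mm farther back than shut.
Start: joints at [0.922, 0.313, 1.498, -0, 1.331, -0.223], TCP at [216.864, 478.122, 199.394] pointing down, gripper open.
Joint ranges: [-2.94, 2.94], [-0.97, 2.17], [0.19, 2.56], [-1.23, 4.37], [0.02, 3.11], [-2.88, 2.88]. Speed limits (rad/s): [2.39, 2.39, 3.01, 3.14, 3.14, 3.14].

## Interface

Orientations are given as a unit quaternion [w, x, y, z].
In Python, from rig import telemetry, eyes, ctrl, nets gives the robot as it stands. The module is installed in compiled form; this text tells all that it offers.
- The arm moves only by the tool drive_tool, never from a script. Its argument "series" is text: rows parted by semicolons, each of 7 numbers parted by spaces: the shift along the tool's x, y, z normalised to -1 to 1, where 1 is 0.12 m, then the turn, a rotation vector about the tool's x, y, z normalised to -1 to 1, where 1 is 0.5 rad, then the opening, from 0 (shut) to 1 (fully open). In form: tx ty tz wx wy wz hand; .... A call has 1 to 20 rows; each row is the pose to reach, as a shift and turn from the pose measured when the call began, along the tool's axes at that moment; what a row does not reach only later rows make up. A row lasts 1/10 s, in which the tool goes at most 50 mm and 8.59 degrees, less where a joint would pass 70% of its speed; a pose out of reach is approached as far as the arm can. A call with a number of a shift or a turn outside -1 to 1 is refused whole. A call with a gripper value outside its range is refused whole. The fingers move at their own pace and stop on an object; "newtons" is the grip in N (left out, the last holds). Time passes only in rows, so rows that repeat a pose let the fingers close. It gives the time, the measured TCP pose, the force and the opening at its end, in the units of the state.
- telemetry.sense(): the state, without advancing time (a new reading comes with each control period).
- eyes.capture(name): name is "scene" or "top" or "wrist"; returns a dict with "frame" (420x560x3 uint8, red, green, blue), "fx", "fy", "cx", "cy" (pixels), "view" (4x4, takes a point from world to camera coordinates). Camera axes: x right, y up, looking along -z (the intrinsics and any distortion apply to the point x, -y, -z); pixel columns grow to the right and rows downward; lengths in mm; the calibration is good to about 2 mm. A picture is of the moment at which its call begins. There is no depth.
- ctrl.finish_job(): hands the job in, once; it reports no verdict.
Trained networks look in a picture, given as the dict that the camera call returned (one of the last four; its "shot" number tells which), for a name from the list of things; names that differ only in an ending like _2 or _b are one class to them, and where a whole thing is asked for, a point or a joint stands for the part that bears it (a point fixed in the world has none). Each returns a list of dicts, best first, with "confidence" (0 to 1); they miss things now and then, are a little off and sometimes report something else, mostly with a low value. They report only what shows in the picture. A call takes as long as a camera call. They do not tell look-alikes from the thing itself.
- nets.spot_in(name, picture): "rect" ([left, top, right, bottom] in pixels, round what is visible of it).
The state is a dict: "time_s": time; "joints": joint angles; "dq": joint speeds; "tau": joint torques, N m; "eef_pos": TCP position; "ee_rot": TCP orientation; "force": force on the tool from outside, world axes, zero at the start; "wrist_torque": the same for the moment, N m; "grip_width": opening from 0.0 (shut) to 1.0 (fully open).
Only numpy, scipy, OpenCV 4.12 (cv2) and the standard library are available. Lean on these libraries where they do the work, as an engineer would, in place of code of your own. Each camera call takes 0.05 s, during which the arm holds its last target. There are 200 camera calls.

## Working session

There is one attempt and no reset: what is moved stays moved. The work goes in short steps, Python scripts to look and compute and a tool call to move; the robot and the scene stay as the last step left them, time stands still between calls to the robot, and variables do not carry over. Pictures are saved under pics/ and viewed, about 12 in all and at most 16, crops included, and the job is handed in when it is done.

Besides the shell and the picture viewer there is one more tool, called as name(argument=value, ...) on one line, values as JSON. drive_tool: Moves the arm, as the interface text tells. Scaled input: -1 to 1 covers 0.12 m each way for a shift and 0.5 rad each way for a turn. Its arguments: {"type":"object","properties":{"series":{"type":"string"},"newtons":{"type":"number"}},"required":["series"]}

```bash
mkdir -p pics; cat > h.py <<'E'
import numpy as np, cv2
from rig import telemetry, eyes, ctrl, nets
def save(p,n): cv2.imwrite(f'pics/{n}.png',p['frame'][:,:,::-1])
def ray(p,u,v):
    V=np.array(p['view']); R=V[:3,:3]; c=-R.T@V[:3,3]
    d=np.array([(u-p['cx'])/p['fx'],-(v-p['cy'])/p['fy'],-1.]); return c,R.T@d
def atz(p,u,v,z):
    c,d=ray(p,u,v); return c+d*(z-c[2])/d[2]
def proj(p,X):
    V=np.array(p['view']); q=V[:3,:3]@np.array(X,float)+V[:3,3]
    return np.array([p['cx']+p['fx']*q[0]/-q[2],p['cy']-p['fy']*q[1]/-q[2]])
E
python3 - <<'E'
from h import *
print(telemetry.sense(),ctrl.grip_depth)
ps=[]
for n in ['scene','top']:
    p=eyes.capture(n); save(p,n+'0'); print(n,{k:v for k,v in p.items() if k not in('frame',)}); ps.append(p)
    for t in ['saw64','saw54','saw40','saw29','saw20','holder64','holder54','holder40','holder29','holder20']:
        print(t,[(np.round(r['rect']).tolist(),round(r['confidence'],2)) for r in nets.spot_in(t,p)][:3])
E
```

```text
{'time_s': 0.0, 'joints': array([ 9.21603088e-01,  3.13451267e-01,  1.49846012e+00, -2.04088639e-06,
        1.33101159e+00, -2.23389619e-01]), 'dq': array([-0.00038701, -0.00014082, -0.00067572, -0.0006511 ,  0.00023532,
        0.00055699]), 'tau': array([-2.54028446e-04, -4.12265754e+01, -2.59743744e+01, -2.03449172e-04,
        4.17023824e-03,  1.88709276e-05]), 'eef_pos': array([216.66714076, 477.86493632, 198.8257917 ]), 'ee_rot': array([-2.80186131e-04,  2.11296794e-01,  9.77421722e-01, -6.03270554e-04]), 'force': array([-0.46980955, -0.4011471 ,  0.06468897]), 'wrist_torque': array([0.04101581, 0.02138031, 0.01290938]), 'grip_width': 0.9993308271924488} 18.700000000000003
scene {'fx': 444.44620477021164, 'fy': 444.44620477021164, 'cx': 275.5770012589231, 'cy': 211.883879259093, 'view': array([[ 6.03127224e-01,  7.97641506e-01, -2.36216092e-03,
        -3.97229730e+02],
       [-5.30621123e-01,  4.03430486e-01,  7.45442866e-01,
         2.57421305e+02],
       [ 5.95549138e-01, -4.48343474e-01,  6.66565341e-01,
        -1.20620523e+03],
       [ 0.00000000e+00,  0.00000000e+00
[... 2266 characters left out ...]
69), ([193.0, 284.0, 210.0, 302.0], 0.64), ([384.0, 278.0, 398.0, 292.0], 0.58)]
holder64 [([296.0, 177.0, 332.0, 215.0], 0.92), ([260.0, 173.0, 294.0, 214.0], 0.86), ([333.0, 179.0, 372.0, 222.0], 0.74)]
holder54 [([296.0, 177.0, 332.0, 215.0], 0.92), ([260.0, 173.0, 294.0, 214.0], 0.86), ([333.0, 179.0, 372.0, 222.0], 0.74)]
holder40 [([296.0, 177.0, 332.0, 215.0], 0.92), ([260.0, 173.0, 294.0, 214.0], 0.86), ([333.0, 179.0, 372.0, 222.0], 0.74)]
holder29 [([296.0, 177.0, 332.0, 215.0], 0.92), ([260.0, 173.0, 294.0, 214.0], 0.86), ([333.0, 179.0, 372.0, 222.0], 0.74)]
holder20 [([296.0, 177.0, 332.0, 215.0], 0.92), ([260.0, 173.0, 294.0, 214.0], 0.86), ([333.0, 179.0, 372.0, 222.0], 0.74)]
```

View pics/scene0.png

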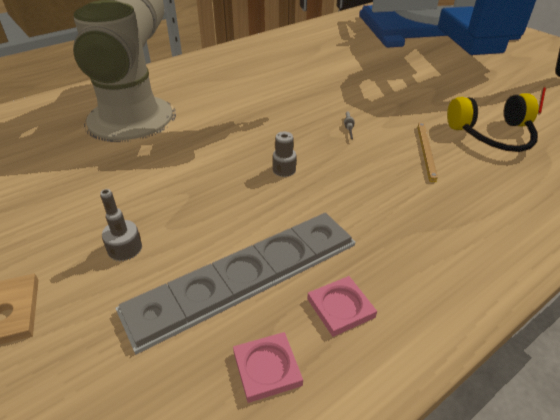

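View pics/top0.png

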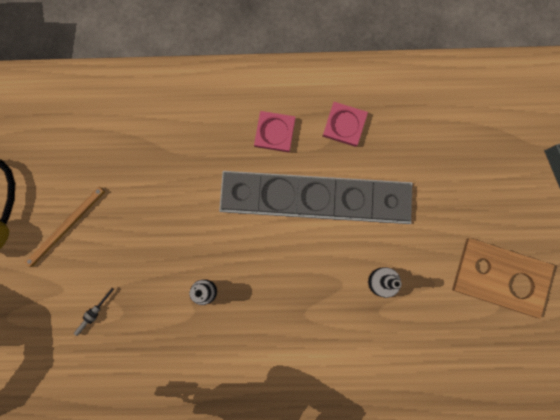

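The scene view shows stack 64/29/20 at about (118,225) and stack 54/40 at (285,155). The grey row runs 20, 40, 54, 64, 29 from left to right; the two pink blocks are decoys. In the top view the stacks are at (385,283) and (204,292), with recess centres from (241,191) for the 29 to (391,201) for the 20.

```bash
python3 - <<'E'
from h import *
t=eyes.capture('top'); s=eyes.capture('scene')
def tri(a,b):
    A=[];B=[]
    for p,(u,v) in ((t,a),(s,b)):
        c,d=ray(p,u,v); d/=np.linalg.norm(d); M=np.eye(3)-np.outer(d,d); A.append(M);B.append(M@c)
    return np.linalg.solve(sum(A),sum(B))
print('A top',tri((397,283.5),(107,193)).round(), 'B top',tri((199,293),(284,137)).round())
for n,a in dict(h29=(241,191),h64=(279,194),h54=(316,197),h40=(354,199),h20=(391,201)).items(): print(n,atz(t,*a,22).round())
for n,b in dict(h20=(151,310),h40=(199,290),h54=(243,268),h64=(284,250),h29=(320,233)).items(): print(n,atz(s,*b,22).round())
print(tri((391,201),(151,310)).round(),tri((316,197),(243,268)).round())
# row outline
f=cv2.cvtColor(t['frame'],cv2.COLOR_RGB2HSV); m=((f[:,:,1]<70)&(f[:,:,2]>30)).astype(np.uint8); m[:150]=0;m[245:]=0;m[:,:200]=0;m[:,430:]=0
c=max(cv2.findContours(m,0,1)[0],key=cv2.contourArea); r=cv2.minAreaRect(c); print(r)
print([atz(t,*q,12).round().tolist() for q in cv2.boxPoints(r)])
p=eyes.capture('wrist'); save(p,'w0'); print(p['fx'],p['cx'],p['cy'],np.round(np.linalg.inv(p['view']),3))
crop=np.hstack([cv2.resize(t['frame'][255:325,355:425],(400,400),interpolation=2),cv2.resize(t['frame'][255:325,170:240],(400,400),interpolation=2)]); cv2.imwrite('pics/crop.png',crop[:,:,::-1])
E
```

```text
A top [ 458. -207.  136.] B top [444. 185.  89.]
h29 [665. 102.  22.]
h64 [656.  17.  22.]
h54 [648. -66.  22.]
h40 [ 642. -150.   22.]
h20 [ 635. -232.   22.]
h20 [ 635. -232.   22.]
h40 [ 646. -150.   22.]
h54 [651. -65.  22.]
h64 [660.  18.  22.]
h29 [667.  99.  22.]
[ 635. -232.   22.] [649. -65.  20.]
((315.9085693359375, 196.96302795410156), (191.064697265625, 41.606319427490234), 3.5763344764709473)
[[620.0, 152.0, 12.0], [716.0, 146.0, 12.0], [679.0, -284.0, 12.0], [585.0, -273.0, 12.0]]
298.21047746517746 283.03246723803807 208.14142258824202 [[ 4.13000e-01 -8.66000e-01 -2.82000e-01  1.44182e+02]
 [ 9.11000e-01  3.93000e-01  1.28000e-01  5.11622e+02]
 [ 0.00000e+00 -3.10000e-01  9.51000e-01  3.73116e+02]
 [ 0.00000e+00  0.00000e+00  0.00000e+00  1.00000e+00]]
```

View pics/w0.png

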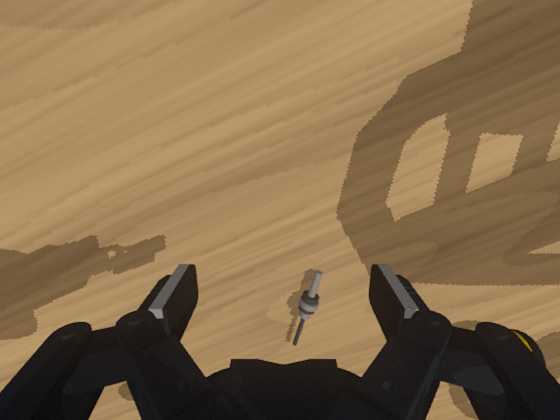

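View pics/crop.png

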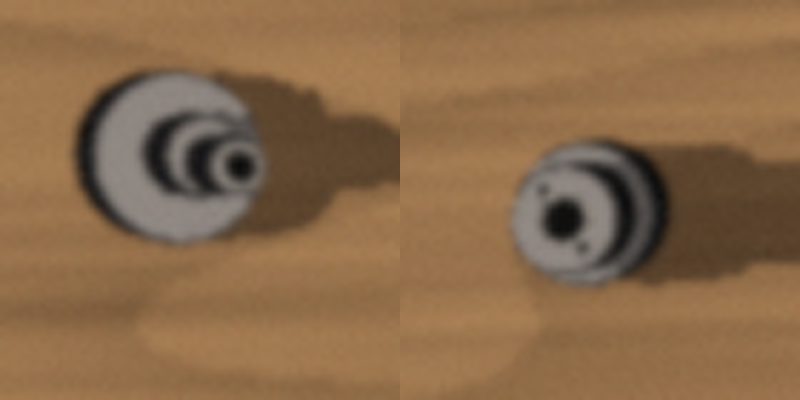

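The wrist view shows only the bit and the open jaws. The crop shows saw20 at top pixel (396.7,284), saw29 at (389,281), saw64 at (385.6,282.5), saw40 at (199,293.3) and saw54 at about (203.3,292). Triangulated heights agree with the text (136 and 89 for the stack tops, about 21 for the blocks). I'll start with saw40.

```bash
cat > plan.py <<'E'
import sys
from h import *
from scipy.spatial.transform import Rotation as Ro
# usage: plan.py x y z : calls to reach target with jaws at yaw -5.1deg, vertical
s=telemetry.sense(); T=np.array([float(a) for a in sys.argv[1:4]])
yaw=-0.0893; yv=np.array([np.cos(yaw),np.sin(yaw),0]); zv=np.array([0,0,-1.]); Rt=Ro.from_matrix(np.c_[np.cross(yv,zv),yv,zv])
P=np.array(s['eef_pos']); R=Ro.from_quat(np.array(s['ee_rot']),scalar_first=True)
print('t',round(s['time_s'],2),'P',P.round(1),'grip',round(s['grip_width'],3),'F',np.round(s['force'],1))
while 1:
    d=R.inv().apply(T-P)/120; w=(R.inv()*Rt).as_rotvec()/.5
    k=max(1,abs(d).max(),abs(w).max()); print(np.round(d/k,3),np.round(w/k,3))
    if k<=1: break
    P=P+R.apply(d/k*120); R=R*Ro.from_rotvec(w/k*.5)
E
python3 - <<'E'
from h import *
t=eyes.capture('top')
for n,u,v,z in [('20',396.65,284.05,138),('29',389,281.3,92),('64',385.6,282.5,46),('40',198.9,293.3,92),('54',203.3,292.1,46)]: print(n,atz(t,u,v,z).round(1))
E
python3 plan.py 430 185 200
```

```text
20 [ 456.1 -208.3  138. ]
29 [ 460.6 -203.6   92. ]
64 [ 457.2 -206.1   46. ]
40 [443.2 184.   92. ]
54 [443.7 182.7  46. ]
t 1.3 P [216.9 478.1 199.4] grip 0.999 F [-0.1  0.6 -0.4]
[-1.    -0.568 -0.002] [0.   0.   0.94]
[-1.    -0.046 -0.002] [0.    0.    0.818]
[-0.812  0.308 -0.001] [0.   0.   0.71]
```

drive_tool(series="-0.5 -0.28 0 0 0 0.47 1; -1 -0.57 0 0 0 0.94 1; -1 -0.57 0 0 0 0.94 1; -1 -0.57 0 0 0 0.94 1; -1 -0.57 0 0 0 0.94 1", newtons=40)

```text
time_s: 1.8
eef_pos: [298.2, 366.1, 199.6]
ee_rot: [-0.0, 0.433, 0.901, 0.0]
force: [-0.7, 0.5, 1.2]
grip_width: 1.003
```

drive_tool(series="-0.5 -0.02 0 0 0 0.41 1; -1 -0.05 0 0 0 0.82 1; -1 -0.05 0 0 0 0.82 1; -1 -0.05 0 0 0 0.82 1; -1 -0.05 0 0 0 0.82 1")

```text
time_s: 2.3
eef_pos: [367.9, 269.5, 199.5]
ee_rot: [-0.0, 0.606, 0.795, 0.0]
force: [0.4, 0.5, 0.0]
grip_width: 1.001
```

```bash
python3 plan.py 443 184 160
```

```text
t 2.3 P [367.9 269.5 199.5] grip 1.001 F [0.4 0.5 0. ]
[-0.853  0.415  0.328] [-0.    -0.002  0.714]
```

drive_tool(series="-0.43 0.2 0.16 0 0 0.36 1; -0.85 0.41 0.33 0 0 0.71 1; -0.85 0.41 0.33 0 0 0.71 1; -0.85 0.41 0.33 0 0 0.71 1; -0.85 0.41 0.33 0 0 0.71 1; -0.85 0.41 0.33 0 0 0.71 1")

```text
time_s: 2.9
eef_pos: [441.7, 185.8, 160.3]
ee_rot: [-0.0, 0.736, 0.677, 0.001]
force: [-0.3, 0.6, -0.6]
grip_width: 1.001
```

```bash
python3 - <<'E'
from h import *
p=eyes.capture('wrist')
for X in [(443,184,92),(443.7,182.7,46)]: cv2.drawMarker(p['frame'],tuple(int(a) for a in proj(p,X)),(255,0,0),0,8)
save(p,'w1'); print(proj(p,(443,184,92)))
print([(np.round(r['rect']).tolist(),round(r['confidence'],2)) for r in nets.spot_in('saw40',p)])
E
python3 plan.py 443 184 66
```

```text
[285.09309923 211.4681913 ]
[([257.0, 160.0, 311.0, 203.0], 0.94), ([264.0, 178.0, 309.0, 229.0], 0.74)]
t 3.0 P [441.9 185.4 160.3] grip 0.999 F [-0.5 -0.3  0.1]
[-0.012  0.01   0.786] [ 0.001 -0.002  0.01 ]
```

View pics/w1.png

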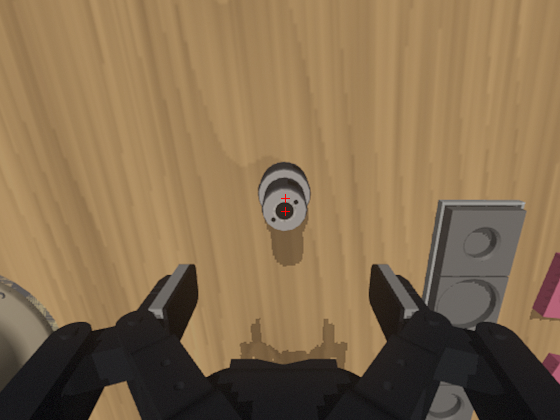

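The marker computed from the top view sits on saw40's bore at (285,211) in the wrist view, so the estimate is confirmed.

drive_tool(series="-0.01 0.01 0.3 0 0 0.01 1; -0.01 0.01 0.6 0 0 0.01 1; -0.01 0.01 0.75 0 0 0.01 1; -0.01 0.01 0.785 0 0 0.01 1; -0.01 0.01 0.785 0 0 0.01 1; -0.01 0.01 0.785 0 0 0.01 0.3; -0.01 0.01 0.785 0 0 0.01 0.3; -0.01 0.01 0.785 0 0 0.01 0.3; -0.01 0.01 0.785 0 0 0.01 0.3; -0.01 0.01 0.785 0 0 0.01 0.3; -0.01 0.01 0.785 0 0 0.01 0.3; -0.01 0.01 0.785 0 0 0.01 0.3", newtons=40)

```text
time_s: 4.2
eef_pos: [443.0, 184.2, 66.2]
ee_rot: [-0.0, 0.738, 0.675, 0.001]
force: [0.7, 0.2, 1.6]
grip_width: 0.301
```

```bash
python3 - <<'E'
from h import *
p=eyes.capture('wrist'); s=eyes.capture('scene'); t=eyes.capture('top')
cv2.imwrite('pics/g1.png',np.hstack([p['frame'][:,80:480],cv2.resize(s['frame'][60:200,220:353],(400,420),interpolation=2)])[:,:,::-1])
E
```

```text
(no output)
```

View pics/g1.png

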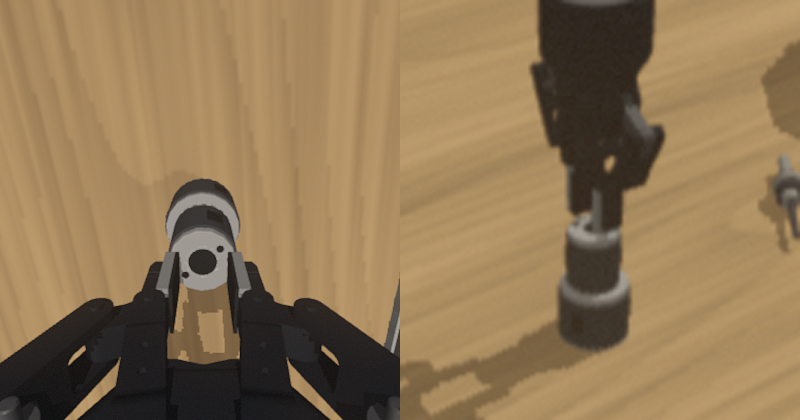

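```bash
python3 - <<'E'
from h import *
p=eyes.capture('wrist'); s=eyes.capture('scene'); t=eyes.capture('top')
P=telemetry.sense()['eef_pos']; print(P,ctrl.grip_depth)
for z in (46,66,85,92):
  print(z,'wristcrop',proj(p,(P[0],P[1],z))-[80,0],'scenecrop',(proj(s,(P[0],P[1],z))-[220,60])*3)
# saw top center in crops
print('wrist saw @92',atz(p,203+80,262,92),'scene @92',atz(s,220+195/3,60+228/3,92), 'ring ctr @46', atz(p,203+80,215,46), 'scene base ring@46',atz(s,220+194/3,60+285/3,46))
print('bar z',[atz(p,283,262,z).round(0).tolist() for z in (46,70,92,110)])
print(np.linalg.inv(p['view']).round(2))
for n,q in (('wrist',p),('scene',s),('top',t)): print(n,[(np.round(r['rect']).tolist(),round(r['confidence'],2)) for r in nets.spot_in('saw40',q)])
E
```

```text
[443.02842782 184.16936213  66.12276984] 18.700000000000003
46 wristcrop [203.54995876 231.1957704 ] scenecrop [189.21359432 280.07009017]
66 wristcrop [203.62208829 243.18568186] scenecrop [189.45492572 257.41902565]
85 wristcrop [203.70538926 257.03259303] scenecrop [189.69034582 235.32278866]
92 wristcrop [203.74066922 262.89709179] scenecrop [189.77863947 227.03565704]
wrist saw @92 [442.66874457 184.7592872   92.        ] scene @92 [446.3338773  186.37475224  92.        ] ring ctr @46 [443.7134151 196.1851997  46.       ] scene base ring@46 [450.26526604 183.04863628  46.        ]
bar z [[441.0, 160.0, 46.0], [442.0, 173.0, 70.0], [443.0, 185.0, 92.0], [444.0, 194.0, 110.0]]
[[ 1.0000e+00  8.0000e-02  3.0000e-02  4.4964e+02]
 [-9.0000e-02  9.5000e-01  3.1000e-01  2.6380e+02]
 [ 0.0000e+00 -3.1000e-01  9.5000e-01  2.3991e+02]
 [ 0.0000e+00  0.0000e+00  0.0000e+00  1.0000e+00]]
wrist [([247.0, 175.0, 322.0, 240.0], 0.66), ([247.0, 206.0, 314.0, 290.0], 0.56)]
scene [([102.0, 218.0, 143.0, 260.0], 0.93), ([273.0, 152.0, 297.0, 178.0], 0.84), ([102.0, 189.0, 120.0, 216.0], 0.83), ([273.0, 135.0, 298.0, 159.0], 0.66), ([106.0, 212.0, 127.0, 238.0], 0.6)]
top [([367.0, 267.0, 401.0, 296.0], 0.76), ([222.0, 172.0, 263.0, 213.0], 0.65), ([385.0, 279.0, 401.0, 292.0], 0.6), ([295.0, 176.0, 333.0, 216.0], 0.2)]
```

The measurement contradicts the nominal tool: the jaws closed to 0.30 without touching, and both views put the fingertips near z≈97, about 30 mm above the reported TCP. The saw is still where it was. I'll reopen and go deeper while watching the force.

drive_tool(series="0 0 0 0 0 0 0.9; 0 0 0 0 0 0 0.9; 0 0 0 0 0 0 0.9; 0 0 0 0 0 0 0.9; 0 0 0.1 0 0 0 0.9; 0 0 0.2 0 0 0 0.9; 0 0 0.27 0 0 0 0.9; 0 0 0.27 0 0 0 0.9; 0 0 0.27 0 0 0 0.3; 0 0 0.27 0 0 0 0.3; 0 0 0.27 0 0 0 0.3; 0 0 0.27 0 0 0 0.3; 0 0 0.27 0 0 0 0.3; 0 0 0.27 0 0 0 0.3")

```text
time_s: 6.05
eef_pos: [443.2, 184.3, 34.2]
ee_rot: [-0.0, 0.738, 0.675, 0.001]
force: [-2.4, -0.5, 6.4]
grip_width: 0.458
```

```bash
python3 - <<'E'
from h import *
p=eyes.capture('wrist'); s=eyes.capture('scene')
cv2.imwrite('pics/g2.png',np.hstack([p['frame'][:,80:480],cv2.resize(s['frame'][60:200,220:353],(400,420),interpolation=2)])[:,:,::-1])
E
```

```text
(no output)
```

View pics/g2.png

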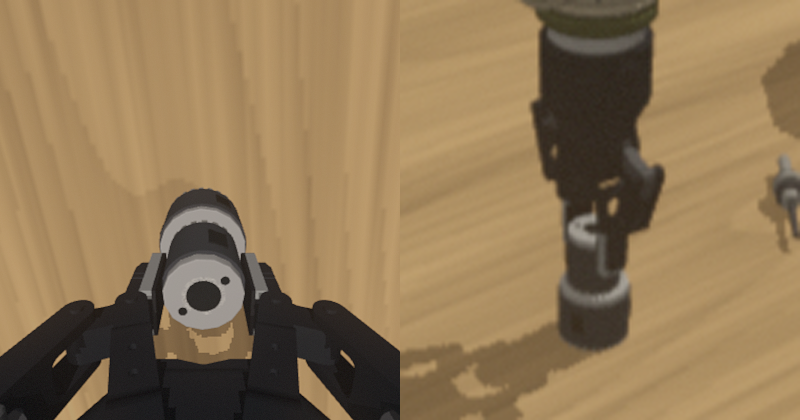

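It is gripped at 0.458 (about 40 mm), with tips about 31 mm beyond the reported TCP height and clear of the lower saw. Saw bottom = TCP + 12 mm. Lift.

drive_tool(series="0 0 -0.1 0 0 0 0.3; 0 0 -0.3 0 0 0 0.3; 0 0 -0.45 0 0 0 0.3; 0 0 -0.45 0 0 0 0.3; 0 0 -0.45 0 0 0 0.3", newtons=50)

```text
time_s: 6.65
eef_pos: [443.0, 184.2, 88.0]
ee_rot: [0.0, 0.738, 0.675, 0.001]
force: [-0.4, 0.4, -1.1]
grip_width: 0.448
```

```bash
python3 plan.py 642 -149.5 88
```

```text
t 6.65 P [443.  184.2  88. ] grip 0.448 F [-0.4  0.4 -1.1]
[-1.     0.724 -0.   ] [ 0.001 -0.001  0.   ]
[-1.     0.725 -0.   ] [ 0.001 -0.001  0.   ]
[-0.622  0.451  0.   ] [ 0.001 -0.001  0.   ]
```

drive_tool(series="-0.2 0.14 0 0 0 0 0.3; -0.5 0.36 0 0 0 0 0.3; -0.8 0.58 0 0 0 0 0.3; -1 0.72 0 0 0 0 0.3; -1 0.72 0 0 0 0 0.3; -1 0.72 0 0 0 0 0.3")

```text
time_s: 7.25
eef_pos: [517.6, 56.9, 86.8]
ee_rot: [-0.001, 0.738, 0.674, 0.0]
force: [0.1, 0.8, -1.7]
grip_width: 0.451
```

drive_tool(series="-0.2 0.14 0 0 0 0 0.3; -0.5 0.36 0 0 0 0 0.3; -0.8 0.58 0 0 0 0 0.3; -1 0.72 0 0 0 0 0.3; -1 0.72 0 0 0 0 0.3; -1 0.72 0 0 0 0 0.3")

```text
time_s: 7.85
eef_pos: [592.2, -69.3, 85.7]
ee_rot: [-0.002, 0.738, 0.675, -0.0]
force: [0.2, 1.1, -1.2]
grip_width: 0.451
```

```bash
python3 plan.py 642 -149.5 50
```

```text
t 7.85 P [592.2 -69.3  85.7] grip 0.451 F [ 0.2  1.1 -1.2]
[-0.629  0.474  0.294] [-0.006 -0.005 -0.001]
```

drive_tool(series="-0.2 0.15 0.1 0 0 0 0.3; -0.4 0.3 0.2 0 0 0 0.3; -0.6 0.45 0.29 0 0 0 0.3; -0.63 0.475 0.295 -0.005 -0.005 0 0.3; -0.63 0.475 0.295 -0.005 -0.005 0 0.3; -0.63 0.475 0.295 -0.005 -0.005 0 0.3")

```text
time_s: 8.45
eef_pos: [641.8, -147.8, 50.3]
ee_rot: [-0.0, 0.738, 0.675, -0.0]
force: [1.0, 0.7, -0.7]
grip_width: 0.451
```

```bash
python3 - <<'E'
from h import *
p=eyes.capture('wrist'); f=p['frame'].copy()
yaw=-.0893; ry=np.array([-np.sin(yaw),np.cos(yaw),0]); rx=np.array([np.cos(yaw),np.sin(yaw),0]); C=np.array([649.5,-65.8,22])
for k,r in ((-2,14),(-1,24),(0,31),(1,36),(2,18.5)):
    a=np.linspace(0,6.28,60); pts=[proj(p,C+84*k*ry+(r+0)*(np.cos(b)*rx+np.sin(b)*ry)) for b in a]
    cv2.polylines(f,[np.int32(np.round(pts))],True,(255,0,0),1)
cv2.imwrite('pics/p1.png',f[:,:,::-1])
P=telemetry.sense()['eef_pos']; print(P)
E
python3 plan.py 642 -149.5 -1
```

```text
[ 641.90066156 -147.96639768   50.5530149 ]
t 8.5 P [ 641.9 -148.    50.6] grip 0.448 F [-0.2 -0.1 -1.6]
[-0.013  0.002  0.43 ] [-0.001  0.     0.002]
```

View pics/p1.png

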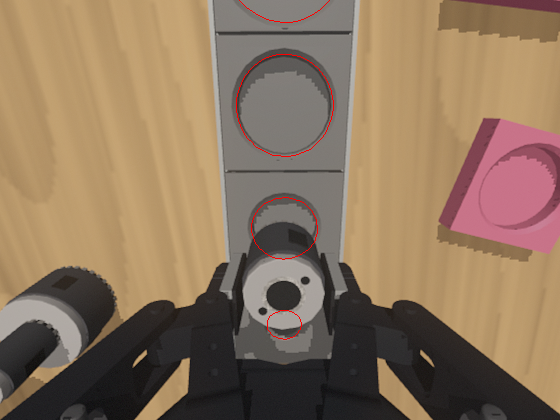

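The predicted circles match the recesses to about 1–2 mm (row shifted +1 mm in y). Saw40 is above its recess. Lower it gently.

drive_tool(series="-0.007 0.002 0.12 0 0 0 0.3; -0.007 0.002 0.24 0 0 0 0.3; -0.007 0.002 0.34 0 0 0 0.3; -0.007 0.002 0.39 0 0 0 0.3; -0.007 0.002 0.42 0 0 0 0.3; -0.007 0.002 0.435 0 0 0 0.3; -0.007 0.002 0.435 0 0 0 0.3; -0.007 0.002 0.435 0 0 0 0.3")

```text
time_s: 9.3
eef_pos: [642.3, -148.9, -1.3]
ee_rot: [0.0, 0.738, 0.675, 0.0]
force: [0.7, -0.0, -0.7]
grip_width: 0.453
```

drive_tool(series="0 0 0.006 0 0 0 0.3; 0 0 0.012 0 0 0 0.3; 0 0 0.012 0 0 0 0.3")

```text
time_s: 9.6
eef_pos: [642.6, -149.1, -1.7]
ee_rot: [0.001, 0.738, 0.675, 0.0]
force: [-1.8, -0.3, 4.8]
grip_width: 0.455
```

Contact at the floor height expected (4.8 N). Release and lift.

drive_tool(series="0 0 0 0 0 0 0.55; 0 0 0 0 0 0 0.7; 0 0 0 0 0 0 0.85; 0 0 0 0 0 0 0.85; 0 0 -0.1 0 0 0 0.85; 0 0 -0.3 0 0 0 0.85; 0 0 -0.6 0 0 0 1; 0 0 -0.7 0 0 0 1; 0 0 -0.7 0 0 0 1")

```text
time_s: 10.5
eef_pos: [643.5, -149.4, 84.9]
ee_rot: [0.003, 0.738, 0.675, 0.001]
force: [0.6, 0.4, 0.0]
grip_width: 0.993
```

```bash
python3 - <<'E'
from h import *
p=eyes.capture('wrist'); print('bore should be', proj(p,(642.3,-148.8,56)))
print([(np.round(r['rect']).tolist(),round(r['confidence'],2)) for r in nets.spot_in('saw40',p)])
E
python3 plan.py 443.5 183.5 83
```

```text
bore should be [281.57061932 225.82407525]
[([1.0, 338.0, 37.0, 389.0], 0.95), ([28.0, 246.0, 129.0, 330.0], 0.92), ([255.0, 188.0, 307.0, 248.0], 0.85), ([8.0, 291.0, 84.0, 350.0], 0.68)]
t 10.6 P [ 642.  -148.9   81.4] grip 0.995 F [-0.5 -0.1 -1.1]
[ 1.    -0.724 -0.005] [0.    0.    0.001]
[ 1.    -0.724 -0.005] [0.    0.    0.001]
[ 0.613 -0.444 -0.003] [0.    0.    0.001]
```

Saw40 stands in its recess: the detection's centre column of 281 is as predicted. Back to saw54.

drive_tool(series="0.3 -0.22 0 0 0 0 1; 0.7 -0.5 0 0 0 0 1; 1 -0.725 0 0 0 0 1; 1 -0.725 0 0 0 0 1; 1 -0.725 0 0 0 0 1")

```text
time_s: 11.1
eef_pos: [565.2, -20.8, 80.5]
ee_rot: [-0.001, 0.737, 0.676, -0.001]
force: [0.6, 0.1, -0.5]
grip_width: 1.004
```

drive_tool(series="0.3 -0.22 0 0 0 0 1; 0.7 -0.5 0 0 0 0 1; 1 -0.725 0 0 0 0 1; 1 -0.725 0 0 0 0 1; 1 -0.725 0 0 0 0 1")

```text
time_s: 11.6
eef_pos: [489.3, 106.1, 80.3]
ee_rot: [-0.001, 0.737, 0.676, -0.001]
force: [-0.4, 0.1, 0.2]
grip_width: 0.999
```

drive_tool(series="0.3 -0.22 0 0 0 0 1; 0.61 -0.44 0 0 0 0 1; 0.61 -0.44 0 0 0 0 1; 0.61 -0.44 0 0 0 0 1; 0.61 -0.44 0 0 0 0 1")

```text
time_s: 12.1
eef_pos: [444.4, 182.1, 80.2]
ee_rot: [-0.0, 0.738, 0.675, -0.001]
force: [0.1, 0.2, -0.4]
grip_width: 1.0
```

```bash
cat > look.py <<'E'
import sys
from h import *
# find bright back-plate disc near expected x y z diam in the wrist view; refine xy
x,y,z,D=map(float,sys.argv[1:5]); p=eyes.capture('wrist')
u0=proj(p,(x,y,z)); h=70; f=p['frame'].astype(int)
g=cv2.cvtColor(p['frame'],cv2.COLOR_RGB2HSV); m=((g[:,:,1]<40)&(g[:,:,2]>110)).astype(np.uint8)
n,l,st,ce=cv2.connectedComponentsWithStats(m)
print('expected',u0.round(1))
for i in range(1,n):
    if st[i,4]<150 or np.hypot(*(ce[i]-u0))>80: continue
    c=max(cv2.findContours((l==i).astype(np.uint8),0,1)[0],key=cv2.contourArea); pt=cv2.convexHull(c)[:,0].astype(float)
    W=np.array([atz(p,a+.0,b+.0,z)[:2] for a,b in pt]); 
    from scipy.optimize import least_squares
    q=least_squares(lambda s:np.hypot(*(W-s[:2]).T)-s[2],[*W.mean(0),D/2],loss='soft_l1').x
    print('comp',st[i].tolist(),'centre',q[:2].round(1),'diam',(2*q[2]).round(1))
    cv2.polylines(p['frame'],[np.int32(pt)],True,(255,0,0),1)
if len(sys.argv)>5: save(p,sys.argv[5])
E
python3 look.py 443.5 183 46 54; python3 plan.py 443.5 183 -14
```

```text
expected [282.2 222.9]
comp [246, 185, 69, 66, 3055] centre [442.4 186.5] diam 50.8
t 12.15 P [444.3 182.1  80.2] grip 1.001 F [-0.4  0.6 -0.2]
[ 0.007 -0.006  0.785] [-0.003  0.001  0.002]
```

Saw54 measured at (442.4,186.5). Descend and grip.

drive_tool(series="0.03 -0.018 0.25 0 0 0 1; 0.03 -0.018 0.5 0 0 0 1; 0.03 -0.018 0.7 0 0 0 1; 0.03 -0.018 0.78 0 0 0 1; 0.03 -0.018 0.78 0 0 0 1; 0.03 -0.018 0.78 0 0 0 0.4; 0.03 -0.018 0.78 0 0 0 0.4; 0.03 -0.018 0.78 0 0 0 0.4; 0.03 -0.018 0.78 0 0 0 0.4; 0.03 -0.018 0.78 0 0 0 0.4; 0.03 -0.018 0.78 0 0 0 0.4", newtons=50)

```text
time_s: 13.25
eef_pos: [443.1, 185.9, -12.0]
ee_rot: [0.0, 0.738, 0.675, 0.0]
force: [-0.8, -1.7, 7.8]
grip_width: 0.619
```

drive_tool(series="0 0 -0.1 0 0 0 0.4; 0 0 -0.35 0 0 0 0.4; 0 0 -0.7 0 0 0 0.4; 0 0 -0.75 0 0 0 0.4; 0 0 -0.75 0 0 0 0.4")

```text
time_s: 13.75
eef_pos: [443.7, 186.1, 79.6]
ee_rot: [0.001, 0.737, 0.675, 0.002]
force: [0.8, -0.4, -2.8]
grip_width: 0.614
```

```bash
python3 plan.py 649.5 -65.3 72
```

```text
t 13.75 P [443.7 186.1  79.6] grip 0.614 F [ 0.8 -0.4 -2.8]
[-1.     0.977  0.036] [ 0.004 -0.001  0.001]
[-0.936  0.916  0.032] [ 0.004 -0.001  0.001]
```

drive_tool(series="-0.2 0.2 0 0 0 0 0.4; -0.5 0.49 0 0 0 0 0.4; -0.8 0.78 0 0 0 0 0.4; -1 0.98 0 0 0 0 0.4; -1 0.98 0 0 0 0 0.4; -1 0.98 0 0 0 0 0.4")

```text
time_s: 14.35
eef_pos: [549.4, 55.9, 78.5]
ee_rot: [0.0, 0.738, 0.675, 0.001]
force: [-0.4, 0.5, -3.1]
grip_width: 0.618
```

drive_tool(series="-0.2 0.2 0 0 0 0 0.4; -0.5 0.49 0 0 0 0 0.4; -0.8 0.78 0 0 0 0 0.4; -0.93 0.91 0 0 0 0 0.4; -0.93 0.91 0 0 0 0 0.4; -0.93 0.91 0 0 0 0 0.4")

```text
time_s: 14.95
eef_pos: [647.3, -63.6, 77.5]
ee_rot: [-0.001, 0.738, 0.675, 0.0]
force: [0.0, 0.2, -1.5]
grip_width: 0.617
```

```bash
python3 look.py 649.5 -65 131 54; python3 plan.py 649.5 -65.3 -1
```

```text
expected [288.5 293.7]
comp [227, 241, 113, 118, 8447] centre [647.9 -74.6] diam 67.9
comp [201, 255, 26, 47, 450] centre [622.1 -56.3] diam 26.6
comp [340, 255, 26, 48, 443] centre [668.5 -61.7] diam 31.3
t 15.0 P [647.3 -63.2  77.9] grip 0.614 F [-0.1  0.4 -2.4]
[-0.016  0.02   0.657] [-0.002 -0.003  0.003]
```

drive_tool(series="-0.016 0.018 0.2 0 0 0 0.4; -0.016 0.018 0.4 0 0 0 0.4; -0.016 0.018 0.54 0 0 0 0.4; -0.016 0.018 0.61 0 0 0 0.4; -0.016 0.018 0.64 0 0 0 0.4; -0.016 0.018 0.655 0 0 0 0.4; -0.016 0.018 0.663 0 0 0 0.4; -0.016 0.018 0.666 0 0 0 0.4; -0.016 0.018 0.666 0 0 0 0.4")

```text
time_s: 15.9
eef_pos: [649.4, -65.3, -1.6]
ee_rot: [-0.001, 0.737, 0.675, 0.0]
force: [0.8, -0.9, -2.1]
grip_width: 0.616
```

drive_tool(series="0 0 0.006 0 0 0 0.4; 0 0 0.012 0 0 0 0.4; 0 0 0.012 0 0 0 0.4")

```text
time_s: 16.2
eef_pos: [649.6, -65.3, -2.0]
ee_rot: [-0.0, 0.737, 0.675, 0.0]
force: [-3.7, 1.0, 5.5]
grip_width: 0.618
```

Contact at the expected height. Release, lift, move to the tall stack.

drive_tool(series="0 0 0 0 0 0 0.7; 0 0 0 0 0 0 0.85; 0 0 0 0 0 0 1; 0 0 0 0 0 0 1; 0 0 -0.15 0 0 0 1; 0 0 -0.4 0 0 0 1; 0 0 -0.7 0 0 0 1; 0 0 -0.95 0 0 0 1; 0 0 -1 0 0 0 1; 0 0 -1 0 0 0 1")

```text
time_s: 17.2
eef_pos: [649.9, -65.5, 118.7]
ee_rot: [0.0, 0.737, 0.675, 0.001]
force: [0.9, 0.1, -0.8]
grip_width: 0.998
```

```bash
python3 look.py 649.5 -65 56 54 p2; python3 plan.py 456 -208 125
```

```text
expected [282.8 211.2]
comp [225, 0, 115, 359, 21126] centre [659.5 -68.2] diam 306.8
t 17.25 P [649.2 -65.4 117.2] grip 0.997 F [ 0.1  0.6 -0.9]
[-0.883 -1.    -0.044] [-0.001 -0.002  0.002]
[-0.442 -0.499 -0.022] [-0.001 -0.001  0.001]
```

View pics/p2.png

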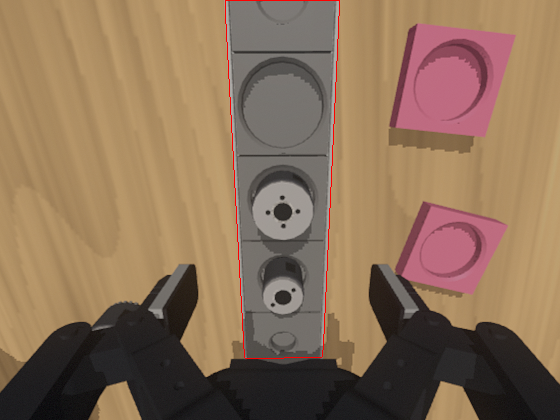

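Saw54's bore at (283,211) and saw40 at (283,297) stand upright in their recesses, matching prediction.

drive_tool(series="-0.2 -0.23 -0.02 0 0 0 1; -0.5 -0.57 -0.05 0 0 0 1; -0.88 -1 -0.08 0 0 0 1; -0.88 -1 -0.1 0 0 0 1; -0.88 -1 -0.1 0 0 0 1; -0.88 -1 -0.1 0 0 0 1")

```text
time_s: 17.85
eef_pos: [520.1, -159.9, 128.1]
ee_rot: [-0.002, 0.738, 0.675, 0.0]
force: [0.5, 0.9, 1.1]
grip_width: 1.003
```

```bash
python3 plan.py 456 -208 125
```

```text
t 17.85 P [ 520.1 -159.9  128.1] grip 1.003 F [0.5 0.9 1.1]
[-0.446 -0.497  0.026] [-0.004 -0.004  0.002]
```

drive_tool(series="-0.2 -0.22 0 0 0 0 1; -0.44 -0.49 0 0 0 0 1; -0.445 -0.497 0 0 0 0 1; -0.445 -0.497 0 0 0 0 1; -0.445 -0.497 0 0 0 0 1")

```text
time_s: 18.35
eef_pos: [456.9, -207.1, 127.7]
ee_rot: [-0.002, 0.737, 0.676, 0.0]
force: [0.7, 0.0, -0.5]
grip_width: 0.998
```

```bash
python3 look.py 456 -208 138 20 a1; python3 plan.py 456 -208 78
```

```text
expected [282.2 251.9]
comp [250, 171, 68, 63, 2382] centre [ 459.3 -178.2] diam 38.9
comp [267, 236, 29, 29, 377] centre [ 455.5 -207. ] diam 17.6
t 18.4 P [ 456.9 -207.   127.8] grip 0.999 F [ 0.4 -0.5  0.1]
[-0.01  -0.006  0.415] [-0.005 -0.005  0.005]
```

View pics/a1.png

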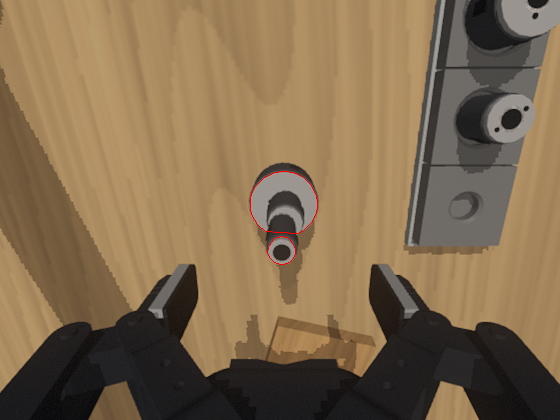

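Saw20 at (455.5,−207): the small ring at (281,251) in the picture. Descend and close gradually.

drive_tool(series="0 -0.012 0.12 0 0 0 1; 0 -0.012 0.25 0 0 0 1; 0 -0.012 0.36 0 0 0 0.8; 0 -0.012 0.4 0 0 0 0.6; 0 -0.012 0.4 0 0 0 0.45; 0 -0.012 0.4 0 0 0 0.35; 0 -0.012 0.4 0 0 0 0.3; 0 -0.012 0.4 0 0 0 0.27; 0 -0.012 0.4 0 0 0 0.24; 0 -0.012 0.4 0 0 0 0.21; 0 -0.012 0.4 0 0 0 0.15; 0 -0.012 0.4 0 0 0 0.1; 0 -0.012 0.4 0 0 0 0.1; 0 -0.012 0.4 0 0 0 0.1", newtons=40)

```text
time_s: 19.8
eef_pos: [455.7, -206.9, 80.2]
ee_rot: [-0.001, 0.737, 0.676, 0.0]
force: [1.1, 0.3, 5.8]
grip_width: 0.219
```

drive_tool(series="0 0 -0.1 0 0 0 0.1; 0 0 -0.25 0 0 0 0.1; 0 0 -0.3 0 0 0 0.1; 0 0 -0.3 0 0 0 0.1")

```text
time_s: 20.2
eef_pos: [455.9, -207.2, 116.9]
ee_rot: [-0.001, 0.737, 0.676, 0.0]
force: [0.4, 0.5, -1.5]
grip_width: 0.217
```

```bash
python3 plan.py 634.5 -232 112
```

```text
t 20.2 P [ 455.9 -207.2  116.9] grip 0.217 F [ 0.4  0.5 -1.5]
[-0.051  1.     0.027] [-0.    -0.002  0.003]
[-0.025  0.5    0.014] [-0.    -0.001  0.002]
```

drive_tool(series="-0.01 0.2 0 0 0 0 0.1; -0.03 0.5 0 0 0 0 0.1; -0.04 0.8 0 0 0 0 0.1; -0.05 1 0 0 0 0 0.1; -0.05 1 0 0 0 0 0.1; -0.05 1 0 0 0 0 0.1")

```text
time_s: 20.8
eef_pos: [574.4, -223.2, 115.6]
ee_rot: [-0.002, 0.737, 0.676, -0.0]
force: [0.1, -0.7, -0.2]
grip_width: 0.215
```

drive_tool(series="-0.01 0.2 0 0 0 0 0.1; -0.025 0.45 0.1 0 0 0 0.1; -0.025 0.5 0.3 0 0 0 0.1; -0.025 0.5 0.5 0 0 0 0.1; -0.025 0.5 0.6 0 0 0 0.1; -0.025 0.5 0.6 0 0 0 0.1; -0.025 0.5 0.6 0 0 0 0.1")

```text
time_s: 21.5
eef_pos: [633.7, -231.6, 44.7]
ee_rot: [-0.001, 0.737, 0.676, 0.0]
force: [0.3, 0.0, -0.7]
grip_width: 0.218
```

```bash
python3 plan.py 634.5 -232 -2; python3 - <<'E'
from h import *
P=np.array(telemetry.sense()['eef_pos']); p=eyes.capture('wrist'); f=p['frame'].copy()
yaw=-.0893; ry=np.array([-np.sin(yaw),np.cos(yaw),0]); rx=np.array([np.cos(yaw),np.sin(yaw),0])
def circ(C,r,col): cv2.polylines(f,[np.int32(np.round([proj(p,np.array(C)+r*(np.cos(b)*rx+np.sin(b)*ry)) for b in np.linspace(0,6.28,60)]))],True,col,1)
circ((634.5,-232,22),17,(255,0,0)); circ((P[0],P[1],P[2]+58),10,(0,255,0))
s=eyes.capture('scene')
cv2.imwrite('pics/p3.png',np.hstack([cv2.resize(f[150:370,180:380],(400,440),interpolation=2),cv2.resize(s['frame'][240:350,100:200],(400,440),interpolation=2)])[:,:,::-1])
E
```

```text
t 21.5 P [ 633.7 -231.6   44.7] grip 0.218 F [ 0.3  0.  -0.7]
[-0.004  0.007  0.389] [-0.003 -0.003  0.005]
```

View pics/p3.png

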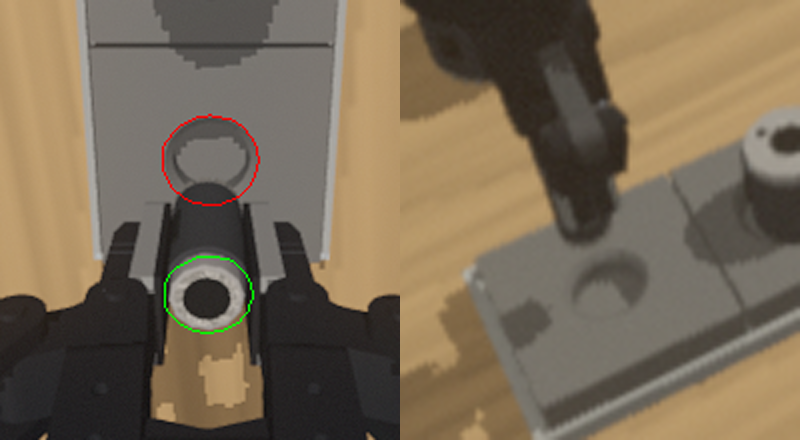

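Saw20 is held centred, and the recess rim matches the red circle. Lower it.

drive_tool(series="-0.003 0.007 0.12 0 0 0 0.1; -0.003 0.007 0.24 0 0 0 0.1; -0.003 0.007 0.31 0 0 0 0.1; -0.003 0.007 0.35 0 0 0 0.1; -0.003 0.007 0.375 0 0 0 0.1; -0.003 0.007 0.387 0 0 0 0.1; -0.003 0.007 0.392 0 0 0 0.1; -0.003 0.007 0.396 0 0 0 0.1; -0.003 0.007 0.396 0 0 0 0.1")

```text
time_s: 22.5
eef_pos: [635.1, -232.2, -1.7]
ee_rot: [-0.0, 0.737, 0.676, 0.0]
force: [-1.9, 0.2, 2.8]
grip_width: 0.222
```

drive_tool(series="0 0 0 0 0 0 0.3; 0 0 0 0 0 0 0.45; 0 0 0 0 0 0 0.6; 0 0 0 0 0 0 0.8; 0 0 -0.1 0 0 0 0.9; 0 0 -0.35 0 0 0 1; 0 0 -0.65 0 0 0 1; 0 0 -0.8 0 0 0 1; 0 0 -0.8 0 0 0 1; 0 0 -0.8 0 0 0 1")

```text
time_s: 23.5
eef_pos: [634.9, -232.1, 94.1]
ee_rot: [-0.0, 0.737, 0.676, 0.0]
force: [-0.6, 0.6, -0.2]
grip_width: 1.002
```

```bash
python3 look.py 634.7 -232.2 56 20; python3 plan.py 459 -204 92
```

```text
expected [283.2 222.2]
comp [221, 0, 126, 252, 11259] centre [ 634.  -167.7] diam 170.5
t 23.55 P [ 634.6 -231.9   93.2] grip 0.997 F [ 0.6  0.1 -0.4]
[ 0.071 -1.     0.008] [-0.002 -0.002  0.003]
[ 0.033 -0.478  0.003] [-0.001 -0.001  0.002]
```

drive_tool(series="0.02 -0.3 0 0 0 0 1; 0.05 -0.7 0 0 0 0 1; 0.07 -1 0 0 0 0 1; 0.07 -1 0 0 0 0 1; 0.07 -1 0 0 0 0 1")

```text
time_s: 24.05
eef_pos: [515.5, -213.2, 92.9]
ee_rot: [-0.001, 0.737, 0.676, 0.0]
force: [-0.4, -0.0, 0.8]
grip_width: 1.002
```

drive_tool(series="0.01 -0.2 0 0 0 0 1; 0.03 -0.48 0 0 0 0 1; 0.033 -0.485 0 0 0 0 1; 0.033 -0.485 0 0 0 0 1; 0.033 -0.485 0 0 0 0 1")

```text
time_s: 24.55
eef_pos: [459.1, -204.6, 93.0]
ee_rot: [-0.001, 0.737, 0.676, 0.0]
force: [0.1, -0.5, -1.2]
grip_width: 0.999
```

```bash
python3 look.py 459 -204 92 29; python3 look.py 458 -206 46 64;  python3 plan.py 459 -204 34
```

```text
expected [283.4 241.7]
comp [242, 183, 78, 81, 3563] centre [ 458.5 -190.5] diam 49.2
expected [282.5 220.1]
comp [243, 183, 77, 82, 3578] centre [ 456.6 -207.7] diam 62.3
t 24.65 P [ 458.8 -204.4   92.9] grip 1.0 F [ 0.5 -0.  -0.3]
[0.003 0.002 0.491] [-0.003 -0.004  0.005]
```

```bash
python3 - <<'E'
from h import *
p=eyes.capture('wrist'); x,y=242,283
g=p['frame'].max(2)[205:270,240:330]; n,l,st,ce=cv2.connectedComponentsWithStats((g<70).astype(np.uint8))
for i in range(1,n):
    if st[i,4]>15: c=ce[i]+[240,205]; print(st[i],c.round(1),'at z92',atz(p,*c,92).round(1))
e=cv2.resize(p['frame'][170:280,220:350],(650,550),interpolation=2); cv2.imwrite('pics/s29.png',e[:,:,::-1])
E
```

```text
[ 22   1  43  37 697] [282.6 219.6] at z92 [ 459.5 -188.7   92. ]
[ 35  35  16  15 183] [282.6 246.7] at z92 [ 457.9 -207.2   92. ]
```

View pics/s29.png

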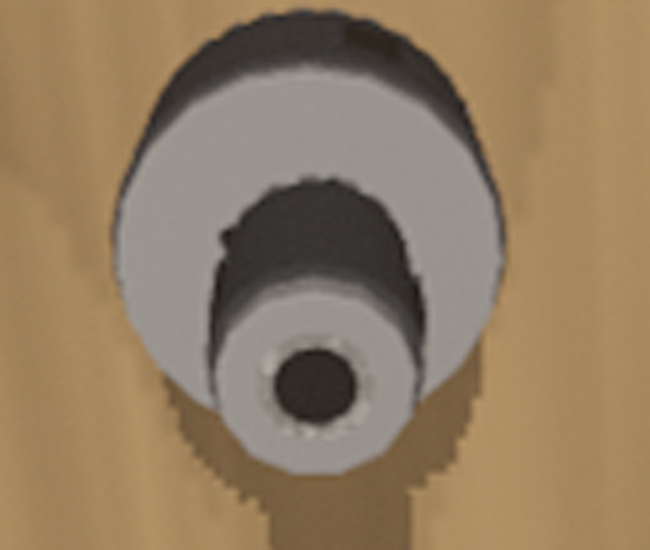

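Saw29 stands at (457.9,−207); its bore in the picture is at (315,385), i.e. wrist pixel (283,247).

drive_tool(series="-0.023 -0.005 0.15 0 0 0 1; -0.023 -0.005 0.33 0 0 0 1; -0.023 -0.005 0.45 0 0 0 0.8; -0.023 -0.005 0.49 0 0 0 0.65; -0.023 -0.005 0.49 0 0 0 0.5; -0.023 -0.005 0.49 0 0 0 0.42; -0.023 -0.005 0.49 0 0 0 0.37; -0.023 -0.005 0.49 0 0 0 0.33; -0.023 -0.005 0.49 0 0 0 0.28; -0.023 -0.005 0.49 0 0 0 0.2; -0.023 -0.005 0.49 0 0 0 0.2; -0.023 -0.005 0.49 0 0 0 0.2", newtons=40)

```text
time_s: 25.9
eef_pos: [458.1, -207.2, 34.9]
ee_rot: [-0.001, 0.737, 0.676, 0.0]
force: [-0.8, 0.6, 5.8]
grip_width: 0.325
```

drive_tool(series="0 0 -0.1 0 0 0 0.2; 0 0 -0.3 0 0 0 0.2; 0 0 -0.5 0 0 0 0.2; 0 0 -0.5 0 0 0 0.2; 0 0 -0.5 0 0 0 0.2")

```text
time_s: 26.4
eef_pos: [458.1, -207.2, 95.1]
ee_rot: [-0.0, 0.737, 0.676, 0.0]
force: [-0.6, -0.4, -1.5]
grip_width: 0.326
```

```bash
python3 plan.py 580 60 95; python3 plan.py 664.5 102.5 90
```

```text
t 26.4 P [ 458.1 -207.2   95.1] grip 0.326 F [-0.6 -0.4 -1.5]
[1.    0.355 0.001] [-0.    -0.001  0.002]
[1.    0.354 0.001] [-0.    -0.001  0.002]
[0.307 0.108 0.   ] [-0.    -0.     0.001]
t 26.4 P [ 458.1 -207.2   95.1] grip 0.326 F [-0.6 -0.4 -1.5]
[1.    0.548 0.017] [-0.    -0.001  0.002]
[1.    0.547 0.016] [-0.    -0.001  0.002]
[0.722 0.394 0.011] [-0.    -0.     0.001]
```

drive_tool(series="0.2 0.11 0 0 0 0 0.2; 0.5 0.27 0 0 0 0 0.2; 0.8 0.44 0 0 0 0 0.2; 1 0.55 0 0 0 0 0.2; 1 0.55 0 0 0 0 0.2; 1 0.55 0 0 0 0 0.2")

```text
time_s: 27.0
eef_pos: [533.6, -93.0, 94.1]
ee_rot: [-0.001, 0.737, 0.676, -0.0]
force: [-1.0, -0.5, -1.8]
grip_width: 0.32
```

drive_tool(series="0.2 0.11 0 0 0 0 0.2; 0.5 0.27 0 0 0 0 0.2; 0.8 0.44 0 0 0 0 0.2; 1 0.55 0 0 0 0 0.2; 1 0.55 0 0 0 0 0.2; 1 0.55 0 0 0 0 0.2")

```text
time_s: 27.6
eef_pos: [609.0, 20.0, 93.4]
ee_rot: [-0.002, 0.737, 0.676, -0.001]
force: [-0.0, 0.2, -1.7]
grip_width: 0.321
```

drive_tool(series="0.2 0.11 0 0 0 0 0.2; 0.5 0.27 0 0 0 0 0.2; 0.72 0.39 0.05 0 0 0 0.2; 0.72 0.39 0.2 0 0 0 0.2; 0.72 0.39 0.35 0 0 0 0.2; 0.72 0.39 0.35 0 0 0 0.2")

```text
time_s: 28.2
eef_pos: [661.1, 100.4, 48.5]
ee_rot: [-0.004, 0.738, 0.675, -0.003]
force: [-1.0, -0.4, -2.1]
grip_width: 0.322
```

```bash
python3 plan.py 664.5 102.5 -1; python3 - <<'E'
from h import *
P=np.array(telemetry.sense()['eef_pos']); p=eyes.capture('wrist'); f=p['frame'].copy()
yaw=-.0893; ry=np.array([-np.sin(yaw),np.cos(yaw),0]); rx=np.array([np.cos(yaw),np.sin(yaw),0])
def circ(C,r,col): cv2.polylines(f,[np.int32(np.round([proj(p,np.array(C)+r*(np.cos(b)*rx+np.sin(b)*ry)) for b in np.linspace(0,6.28,60)]))],True,col,1)
circ((664.5,102.5,22),21.5,(255,0,0)); circ((P[0],P[1],P[2]+57),14.5,(0,255,0))
t=eyes.capture('top')
cv2.imwrite('pics/p4.png',np.hstack([cv2.resize(f[130:350,180:380],(400,440),interpolation=2),cv2.resize(t['frame'][155:265,310:410],(400,440),interpolation=2)])[:,:,::-1])
E
```

```text
t 28.2 P [661.1 100.4  48.5] grip 0.322 F [-1.  -0.4 -2.1]
[0.02  0.031 0.412] [-0.019 -0.001  0.003]
```

View pics/p4.png

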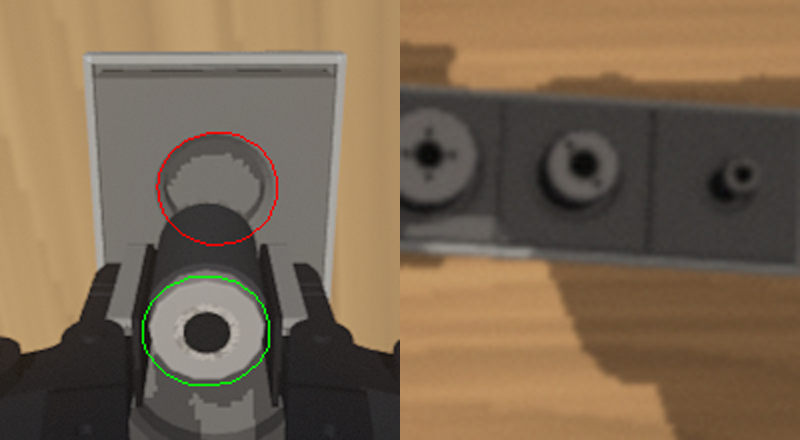

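Saw20 is seated (right crop). Saw29 is held centred, a few mm short of the recess in −x/−y; the move corrects that.

drive_tool(series="0.02 0.029 0 -0.019 0 0 0.2; 0.02 0.029 0.12 -0.019 0 0 0.2; 0.02 0.029 0.24 -0.019 0 0 0.2; 0.02 0.029 0.33 -0.019 0 0 0.2; 0.02 0.029 0.375 -0.019 0 0 0.2; 0.02 0.029 0.4 -0.019 0 0 0.2; 0.02 0.029 0.41 -0.019 0 0 0.2; 0.02 0.029 0.417 -0.019 0 0 0.2; 0.02 0.029 0.417 -0.019 0 0 0.2")

```text
time_s: 29.2
eef_pos: [666.6, 102.8, 2.1]
ee_rot: [0.002, 0.737, 0.675, 0.002]
force: [-0.0, 0.0, -0.6]
grip_width: 0.331
```

drive_tool(series="0 0 0 0 0 0 0.2")

```text
time_s: 29.3
eef_pos: [666.7, 102.9, 2.3]
ee_rot: [0.002, 0.737, 0.675, 0.003]
force: [-0.5, 0.5, -2.2]
grip_width: 0.326
```

```bash
python3 plan.py 664.5 102.5 -1.5; python3 -c "
from h import *
s=telemetry.sense();print(s['joints'].round(3),s['tau'].round(1))
p=eyes.capture('wrist'); s=eyes.capture('scene'); cv2.imwrite('pics/p5.png',np.hstack([cv2.resize(p['frame'][130:350,180:380],(400,440),interpolation=2),cv2.resize(s['frame'][175:285,270:370],(400,440),interpolation=2)])[:,:,::-1])"
```

```text
t 29.3 P [666.7 102.9   2.3] grip 0.326 F [-0.5  0.5 -2.2]
[-0.005 -0.018  0.032] [ 0.013 -0.002  0.003]
[-2.00e-02  8.25e-01  1.20e+00  1.00e-03  1.11e+00  6.70e-02] [ -0.  -60.5 -23.8   0.   -0.    0. ]
```

View pics/p5.png

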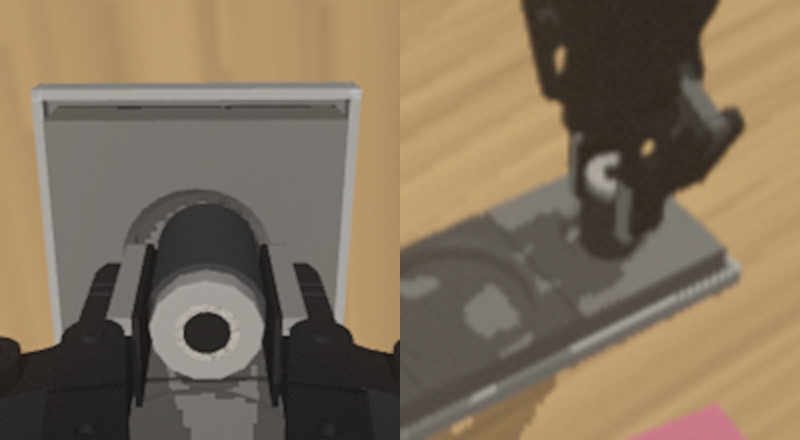

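No contact yet: the slightly tilted start pose of the last call skewed the shift. The saw is in the mouth, about 2 mm off in x. Correct and finish lowering.

drive_tool(series="-0.005 -0.019 0.005 0.013 0 0 0.2; -0.005 -0.019 0.015 0.013 0 0 0.2; -0.005 -0.019 0.025 0.013 0 0 0.2; -0.005 -0.019 0.03 0.013 0 0 0.2; -0.005 -0.019 0.033 0.013 0 0 0.2; -0.005 -0.019 0.033 0.013 0 0 0.2")

```text
time_s: 30.0
eef_pos: [664.4, 102.4, -1.0]
ee_rot: [-0.0, 0.737, 0.675, 0.0]
force: [-2.8, -1.2, 5.2]
grip_width: 0.323
```

Contact at the expected height (−1.0, 5 N). Release and lift.

drive_tool(series="0 0 0 0 0 0 0.4; 0 0 0 0 0 0 0.55; 0 0 0 0 0 0 0.7; 0 0 0 0 0 0 0.85; 0 0 -0.1 0 0 0 1; 0 0 -0.35 0 0 0 1; 0 0 -0.65 0 0 0 1; 0 0 -0.8 0 0 0 1; 0 0 -0.8 0 0 0 1; 0 0 -0.8 0 0 0 1")

```text
time_s: 31.0
eef_pos: [664.2, 102.4, 94.8]
ee_rot: [-0.0, 0.737, 0.675, 0.0]
force: [0.1, 0.8, -1.2]
grip_width: 0.999
```

```bash
python3 plan.py 457.5 -207 90; python3 -c "
from h import *
p=eyes.capture('wrist');print(proj(p,(664.4,102.4,56)),[(np.round(r['rect']).tolist(),round(r['confidence'],2)) for r in nets.spot_in('saw29',p)])"
```

```text
t 31.0 P [664.2 102.4  94.8] grip 0.999 F [ 0.1  0.8 -1.2]
[-1.    -0.548  0.014] [ 0.    -0.001  0.001]
[-1.    -0.547  0.014] [ 0.    -0.001  0.001]
[-0.72  -0.393  0.01 ] [ 0.    -0.     0.001]
[283.75266528 221.73439378] [([266.0, 192.0, 300.0, 238.0], 0.85), ([258.0, 334.0, 307.0, 365.0], 0.65)]
```

Saw29 stands upright: its detection is centred on the predicted column. Now saw64.

drive_tool(series="-0.3 -0.16 0 0 0 0 1; -0.7 -0.38 0 0 0 0 1; -1 -0.55 0 0 0 0 1; -1 -0.55 0 0 0 0 1; -1 -0.55 0 0 0 0 1")

```text
time_s: 31.6
eef_pos: [587.0, -11.9, 93.0]
ee_rot: [-0.002, 0.738, 0.675, -0.001]
force: [0.5, 0.5, 0.8]
grip_width: 1.001
```

drive_tool(series="-0.3 -0.16 0 0 0 0 1; -0.7 -0.38 0 0 0 0 1; -1 -0.55 0 0 0 0 1; -1 -0.55 0 0 0 0 1; -1 -0.55 0 0 0 0 1")

```text
time_s: 32.1
eef_pos: [511.0, -125.2, 92.8]
ee_rot: [-0.002, 0.738, 0.675, -0.001]
force: [1.1, 0.5, 0.2]
grip_width: 1.0
```

drive_tool(series="-0.3 -0.16 0 0 0 0 1; -0.72 -0.39 0 0 0 0 1; -0.74 -0.4 0 0 0 0 1; -0.74 -0.4 0 0 0 0 1; -0.74 -0.4 0 0 0 0 1; -0.74 -0.4 0 0 0 0 1")

```text
time_s: 32.7
eef_pos: [456.2, -207.9, 92.8]
ee_rot: [-0.002, 0.737, 0.675, -0.001]
force: [0.1, 0.4, -0.6]
grip_width: 1.002
```

```bash
python3 look.py 457 -207 46 64; python3 plan.py 457 -207 -19
```

```text
expected [284.6 217.1]
comp [246, 179, 78, 74, 4084] centre [ 456.7 -206.6] diam 60.8
t 32.75 P [ 456.1 -208.1   92.8] grip 1.006 F [ 0.3 -0.1  0.7]
[0.008 0.01  0.932] [-0.007 -0.003  0.003]
```

drive_tool(series="0.012 0.006 0.25 -0.007 -0.003 0 1; 0.012 0.006 0.5 -0.007 -0.003 0 1; 0.012 0.006 0.72 -0.007 -0.003 0 1; 0.012 0.006 0.85 -0.007 -0.003 0 1; 0.012 0.006 0.89 -0.007 -0.003 0 1; 0.012 0.006 0.89 -0.007 -0.003 0 1; 0.012 0.006 0.89 -0.007 -0.003 0 0.85; 0.012 0.006 0.89 -0.007 -0.003 0 0.75; 0.012 0.006 0.89 -0.007 -0.003 0 0.5; 0.012 0.006 0.89 -0.007 -0.003 0 0.5; 0.012 0.006 0.89 -0.007 -0.003 0 0.5; 0.012 0.006 0.89 -0.007 -0.003 0 0.5", newtons=55)

```text
time_s: 33.95
eef_pos: [457.1, -206.8, -12.7]
ee_rot: [0.001, 0.737, 0.675, 0.0]
force: [-1.8, 1.8, 8.4]
grip_width: 0.729
```

drive_tool(series="0 0 -0.1 0 0 0 0.5; 0 0 -0.35 0 0 0 0.5; 0 0 -0.65 0 0 0 0.5; 0 0 -0.85 0 0 0 0.5; 0 0 -0.85 0 0 0 0.5; 0 0 -0.85 0 0 0 0.5")

```text
time_s: 34.55
eef_pos: [456.7, -206.5, 89.2]
ee_rot: [0.001, 0.737, 0.675, 0.0]
force: [-0.5, 0.2, -4.0]
grip_width: 0.733
```

```bash
python3 plan.py 657 19 90
```

```text
t 34.55 P [ 456.7 -206.5   89.2] grip 0.733 F [-0.5  0.2 -4. ]
[ 1.     0.743 -0.003] [0.002 0.001 0.002]
[ 1.     0.741 -0.003] [0.002 0.001 0.002]
[ 0.018  0.013 -0.   ] [0. 0. 0.]
```

drive_tool(series="0.2 0.15 0 0 0 0 0.5; 0.5 0.37 0 0 0 0 0.5; 0.8 0.59 0 0 0 0 0.5; 1 0.74 0 0 0 0 0.5; 1 0.74 0 0 0 0 0.5; 1 0.74 0 0 0 0 0.5")

```text
time_s: 35.15
eef_pos: [554.8, -94.1, 87.5]
ee_rot: [-0.001, 0.737, 0.676, -0.001]
force: [-0.8, -0.7, -3.7]
grip_width: 0.731
```

drive_tool(series="0.2 0.15 0 0 0 0 0.5; 0.5 0.37 0 0 0 0 0.5; 0.8 0.59 0 0 0 0 0.5; 1 0.74 0 0 0 0 0.5; 1 0.74 0 0 0 0 0.5; 1 0.74 0 0 0 0 0.5; 1 0.74 0 0 0 0 0.5")

```text
time_s: 35.85
eef_pos: [652.8, 16.4, 86.8]
ee_rot: [-0.001, 0.738, 0.675, -0.001]
force: [-0.6, -0.4, -3.3]
grip_width: 0.73
```

```bash
python3 plan.py 657 18.9 50
```

```text
t 35.85 P [652.8  16.4  86.8] grip 0.73 F [-0.6 -0.4 -3.3]
[0.024 0.034 0.307] [-0.006  0.     0.003]
```

drive_tool(series="0.024 0.034 0.05 -0.006 0 0 0.5; 0.024 0.034 0.15 -0.006 0 0 0.5; 0.024 0.034 0.25 -0.006 0 0 0.5; 0.024 0.034 0.3 -0.006 0 0 0.5; 0.024 0.034 0.3 -0.006 0 0 0.5")

```text
time_s: 36.35
eef_pos: [656.2, 18.9, 49.2]
ee_rot: [-0.001, 0.738, 0.675, -0.001]
force: [1.1, 0.3, -3.5]
grip_width: 0.732
```

```bash
python3 plan.py 657 18.9 -2.5
```

```text
t 36.35 P [656.2  18.9  49.2] grip 0.732 F [ 1.1  0.3 -3.5]
[0.001 0.008 0.431] [-0.006  0.     0.002]
```

drive_tool(series="0 0.006 0.12 -0.006 0 0 0.5; 0 0.006 0.24 -0.006 0 0 0.5; 0 0.006 0.33 -0.006 0 0 0.5; 0 0.006 0.38 -0.006 0 0 0.5; 0 0.006 0.41 -0.006 0 0 0.5; 0 0.006 0.425 -0.006 0 0 0.5; 0 0.006 0.433 -0.006 0 0 0.5; 0 0.006 0.437 -0.006 0 0 0.5; 0 0.006 0.437 -0.006 0 0 0.5")

```text
time_s: 37.25
eef_pos: [657.0, 18.8, -2.6]
ee_rot: [0.0, 0.738, 0.675, 0.0]
force: [-1.2, -0.0, 0.8]
grip_width: 0.727
```

drive_tool(series="0 0 0.006 0 0 0 0.5; 0 0 0.006 0 0 0 0.5; 0 0 0.006 0 0 0 0.8; 0 0 0.006 0 0 0 1; 0 0 0.006 0 0 0 1; 0 0 0.006 0 0 0 1; 0 0 -0.1 0 0 0 1; 0 0 -0.35 0 0 0 1; 0 0 -0.65 0 0 0 1; 0 0 -0.95 0 0 0 1; 0 0 -1 0 0 0 1; 0 0 -1 0 0 0 1; 0 0 -1 0 0 0 1")

```text
time_s: 38.55
eef_pos: [656.4, 18.9, 116.5]
ee_rot: [-0.0, 0.738, 0.675, -0.0]
force: [-0.5, 1.0, -0.3]
grip_width: 1.001
```

```bash
python3 - <<'E'
from h import *
p=eyes.capture('wrist'); t=eyes.capture('top'); s=eyes.capture('scene')
print(telemetry.sense()['eef_pos'])
a=cv2.resize(t['frame'][155:235,210:430],(795,290),interpolation=2); b=cv2.resize(s['frame'][190:350,90:390],(450,240),interpolation=2); c=cv2.resize(p['frame'][:280],(345,240)) if 0 else cv2.resize(p['frame'],(320,240))
cv2.imwrite('pics/final.png',np.vstack([a,np.hstack([b,c,np.zeros((240,25,3),np.uint8)])])[:,:,::-1])
E
```

```text
[656.34635074  18.91002834 116.12279572]
```

View pics/final.png

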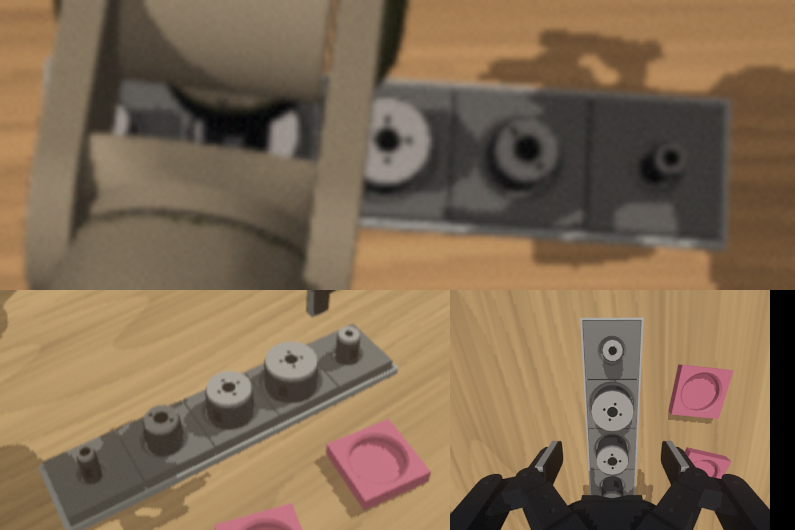

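All five saws stand upright in their matching grey blocks in the scene view; the top view is partly hidden by the arm. Every release came at contact with the recess floor, and the gripper is clear. Handing in.

```bash
python3 -c "
from rig import ctrl; print(ctrl.finish_job())"
```

```text
the job is handed in; nothing more can be done
None
```

All five hole saws are in their matching grey blocks, upright and teeth down, and the job is handed in at about 38.7 s of the 112 s allowed. I took the stacks apart from the top, in the order 40, 54, 20, 29, 64. The pink blocks were left alone.

**Last checks:**
- **Seating:** each saw was lowered until the force showed contact, about 3–5 N. That came within 0.5 mm of the height expected for the recess floor, and only then did I open the jaws.
- **Final pictures:** the scene view shows all five upright and seated. In the top view the arm hid the 64 and 29 mm blocks; the wrist view showed both of those seated. The gripper was well clear at the end.

**What disagreed or failed:**
- **Fingertip height:** the fingertips are about 30–50 mm farther back than the reported TCP, depending on the opening. My first close on the 40 mm saw therefore closed above it without touching. I measured the offset from two views and went deeper for every grasp after that.
- **29 mm saw:** on lowering it first stopped about 3 mm high and 2 mm off in x. I corrected this before release, and it then touched at the expected height.
- **Picture-based centring:** the automatic disc fit failed when the plate ran into its grey surroundings. There I relied on the grasp, the bore position or the network's detection instead.

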